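Hold an e-paper price tag flush in the tilted tag writer

ROBOT

A 6-joint arm with a two-finger parallel gripper is mounted at the origin on the work surface; the furniture and walls round the work are solid. World frame = base frame: x ahead of the robot, y to its left, z up, the work surface at z = 0. Lengths are in m, angles in rad, forces in N, time in s.
With the tool pointing down it reaches from about 0.375 to 0.925 m from the base axis. Payload 5.7 kg.
Tool frame: the origin (TCP) lies at the centre of the arm's flange, where the gripper is bolted on; the fingertips stand 173 mm ahead of it and the grasp point (between the pads) lies 155 mm ahead of it (arm.tip_extent is the distance from the TCP to the fingertips, in m); z points along the fingers, y is the line along which they close (so a half turn about z gives the same grasp; the last joint's range is limited). The gripper opens to 85 mm and grips with 20 to 120 N. Pads are 22 mm wide; open, the fingers measure 114 mm over their backs; the gripper's body (76 mm by 85 mm) begins 54 mm behind the grasp point. The pads swing forward as they close: fully open they stand 13 mm farther back than shut.
Start: joints at [1.228, 0.359, 1.51, -0, 1.272, -0.115], TCP at [0.136, 0.584, 0.405] pointing down, gripper open.
Joint ranges: [-2.97, 2.97], [-1.01, 2.36], [0.21, 2.38], [-0.96, 4.11], [0.2, 2.71], [-2.98, 2.98]. Speed limits (rad/s): [2.39, 2.39, 3.14, 3.14, 3.14, 3.14].

INTERFACE

Orientations are given as a 3x3 rotation matrix whose columns are the frame's x, y, z axes.
In Python, from bench import arm, optics gives the robot as it stands.
- The arm moves only by the tool arm_command, never from a script. Its argument "moves" is a list of rows, each a list of 7 numbers: the gripper command: -1 is shut, 1 is fully open, values between are in proportion, then the shift along the tool's x, y, z each as a share of 0.03 m, from -1 to 1, then the turn, a rotation vector about the tool's x, y, z each as a share of 0.12 rad, from -1 to 1. In form: [[gripper, tx, ty, tz, wx, wy, wz], ...]. A call has exactly 10 rows; each row shifts and turns the commanded pose from where the row before left it, along the tool's axes as they then stand; what a row does not reach is not made up. A row lasts 1/12 s, in which the tool goes at most 41.7 mm and 7.16 degrees, less where a joint would pass 70% of its speed; a pose out of reach is approached as far as the arm can. A call with a number of a shift or a turn outside -1 to 1 is refused whole. A call with a gripper value outside its range is refused whole. The fingers move at their own pace and stop on an object; the grip force is fixed at half the most. Time passes only in rows, so rows that do not move let the fingers close, or fill a call up. It gives the time, the measured TCP pose, the force, the opening and the grip force at its end, in the units of the state.
- arm.get_state(): the state, without advancing time (a new reading comes with each control period).
- optics.read_camera(name): name is "scene" or "top" or "wrist"; returns a dict with "color" (384x512x3 uint8, red, green, blue), "camera_matrix" (3x3 intrinsics, pixels), "dist_coeffs" ([k1, k2, p1, p2, k3] as OpenCV has them; the pictures are not rectified), "view" (4x4, takes a point from world to camera coordinates). Camera axes: x right, y down, z forward; pixel columns grow to the right and rows downward; lengths in m; the calibration is good to about 2 mm. A picture is of the moment at which its call begins. There is no depth.
- arm.hand_in(): hands the job in; it is judged then, once.
The state is a dict: "clock": time; "joint_positions": joint angles; "qvel": joint speeds; "joint_torque": joint torques, N m; "eef_pos": TCP position; "tool_rot": TCP orientation; "wrist_force": force on the tool from outside, world axes, zero at the start; "moment": the same for the moment, N m; "gripper_width": opening from 0.0 (shut) to 1.0 (fully open); "finger_force": force on a finger pad.
Only numpy, scipy, OpenCV 4.12 (cv2) and the standard library are available. Lean on these libraries where they do the work, as an engineer would, in place of code of your own. Each camera call takes 0.05 s, during which the arm holds its last target. There are 200 camera calls.

TASK

Pick up the larger of the two loose white e-paper price tags and, still in the gripper with its screen outward, tilt it to the slope of the tag writer's leaning face, ease it into the well there and press it gently down on the two rows of sprung contacts, feeling for the slope, until both rows are pushed right in and its back lies flush on the well floor. The tag has no battery and is powered and rewritten through those contacts, so finish while still gripping it and pressing it flush: do not let go. Leave the smaller tag, the cheese and the tub where they are.

Things in the scene. Friction and masses are not known exactly. Their poses are not given: they have to be found in the camera images.
- price_tag: the larger white price tag: a rigid slab 90 mm long (its y axis), 48 mm wide (x), 18 mm thick (z), 0.06 to 0.12 kg, lying loose on the table, screen up. Origin: centre of its back (underside at the start); z points out of the grey screen. Take it across its 48 mm width at mid-length, with 8 mm or more of its thickness between the fingers, the tips not beyond its back.
- small_tag: the smaller white price tag, the same shape but 66 x 34 x 13 mm (y, x, z), lying flat on the table, loose; leave it alone. Origin: centre of its underside. Either tag may lie nearer to the robot.
- writer: the tag writer: black foot 130 x 150 mm fixed to the table, origin under the middle of the foot, x pointing away from the side its face looks to (it looks to the right and towards the robot), y along its well. On it a grey head (120 mm in y, 88 mm up the slope) leans on a stiff friction hinge. Cheeks with steel thumb knobs rise at 61 to 82 mm either side of the middle, to 86 mm above the table.
- tilt_axis (a point): middle of the hinge axis of the writer's head, 68 mm above the table; axes as the writer's (level), so it does not show the slope. The head's face rises towards +x by an angle of 0.45 to 0.75 rad from horizontal, different each time, to be seen or felt. The centre of the well floor lies 8 mm from this point, straight out along the face's normal. It takes 4 N m to shift the head: do not.
- upper_contacts (a joint): the sprung contact row (7 x 34 mm, along y) 14 mm up the slope from the middle of the well floor: 0 = out, 4 mm proud of the floor; 0.004 m = level with it. Pushes back with 2 N at first, 4 N when level. The well is 94 mm (y) by 53 mm (up the slope), a close fit round the larger tag, either way round; its walls stand 6 to 7 mm above the floor, with a sloped lead-in at the rim.
- lower_contacts (a joint): the same, 14 mm down the slope. If the tag is less steep than the face, the upper row goes in first; if steeper, the lower. The long walls of the well, upper and lower, have gaps 48 mm long at their middle for the fingers: there the housing lies 7 mm below the floor from 22 mm off the centre line outwards, so the fingers may straddle the tag up and down the slope.
- cheese: wrapped cheese wedge, 91 x 139 x 53 mm, loose, a bystander. Origin: centre of its underside.
- tub: white lidded spread tub, 106 mm across, 68 mm high, loose, a bystander. Origin: centre of its underside.
- sign_stand: bystander: black price sign fixed on the table to the right of the work, between it and where the arm starts: round foot 150 mm, and from 0.26 to 0.47 m above the table an upright panel 350 mm wide (its y axis) and 15 mm thick. Origin: middle of the foot. Swing the arm over it (fingertips 0.55 m or higher) or round it, not into it.

How it is judged:
By the outcome, as a careful person would: the job done as asked, in the order asked, and still so for the second after the job is handed in, while the arm keeps its last pose, push and grip.
It also fails if it takes over 48 s, if anything falls off the work surface, if the arm or the gripper's body presses on something with over 40 N, if the wrist force passes 120 N, or if a joint passes its speed limit or range.

## Working session

There is one attempt and no reset: what is moved stays moved. The work goes in short steps, Python scripts to look and compute and a tool call to move; the robot and the scene stay as the last step left them, time stands still between calls to the robot, and variables do not carry over. Pictures are saved under pics/ and viewed, at most 10 in all, crops included, and the job is handed in when it is done.

Besides the shell and the picture viewer there is one more tool, called after "Request:" as name(argument=value, ...) on one line, values as JSON. arm_command: Moves the arm, as the interface text tells. Its arguments: {"type":"object","properties":{"moves":{"type":"array"}},"required":["moves"]}

```bash
mkdir -p pics; ls; python3 - <<'E'
from bench import arm, optics
import cv2,numpy as np
s=arm.get_state();print(s)
ims={}
for n in("scene","top"):
    c=optics.read_camera(n);np.savez(f"{n}.npz",**c)
    cv2.imwrite(f"pics/{n}0.png",c["color"][:,:,::-1]);print(n,c["camera_matrix"],c["dist_coeffs"],c["view"].round(3), (-c["view"][:3,:3].T@c["view"][:3,3]).round(3))
E
```

```text
pics
{'clock': 0.0, 'joint_positions': array([ 1.22790353e+00,  3.59503901e-01,  1.51140909e+00,  7.69945850e-06,
        1.27249604e+00, -1.15091597e-01]), 'qvel': array([-0.0009584 ,  0.00016642, -0.0005375 , -0.00063444, -0.0002926 ,
        0.00038057]), 'joint_torque': array([ 3.03767200e-03, -5.27631927e+01, -2.78623188e+01,  2.10143753e-04,
        1.29791658e-02,  6.48130117e-05]), 'eef_pos': array([0.13538422, 0.58416686, 0.40386283]), 'tool_rot': array([[-9.74164739e-01,  2.25837727e-01, -6.17620637e-04],
       [ 2.25838469e-01,  9.74163266e-01, -1.70816488e-03],
       [ 2.15895263e-04, -1.80351649e-03, -9.99998350e-01]]), 'wrist_force': array([-0.46904845, -0.05924662, -0.99453104]), 'moment': array([0.00271382, 0.00759973, 0.04595948]), 'finger_force': 0.0, 'gripper_width': 0.9959775969770588}
scene [[489.99266832   0.         251.75687594]
 [  0.         489.99266832 189.58397393]
 [  0.           0.           1.        ]] [-0.09382026  0.          0.          0.          0.        ] [[ 0.735 -0.678 -0.01  -0.357]
 [-0.526 -0.562 -0.638  0.376]
 [ 0.427  0.475 -0.77   1.03 ]
 [ 0.     0.     0.     1.   ]] [ 0.021 -0.52   1.029]
top [[348.01266279   0.         248.79890873]
 [  0.         348.01266279 193.27619059]
 [  0.           0.           1.        ]] [-0.00214229  0.          0.          0.          0.        ] [[-0.016 -0.999  0.036  0.051]
 [-0.987  0.01  -0.161  0.54 ]
 [ 0.161 -0.038 -0.986  0.937]
 [ 0.     0.     0.     1.   ]] [0.383 0.081 1.01 ]
```

View pics/scene0.png

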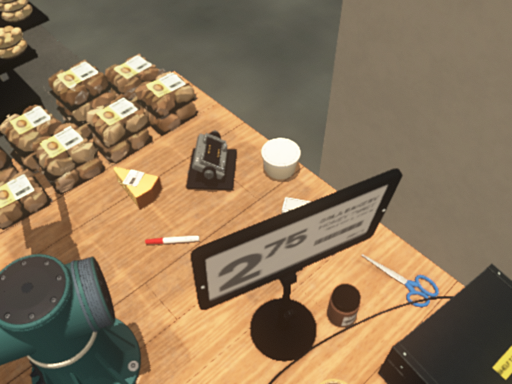

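View pics/top0.png

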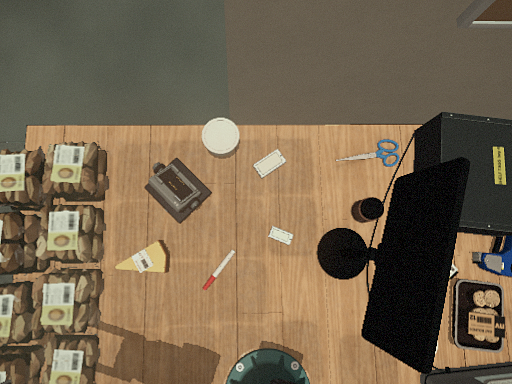

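The larger tag is at about (269,163) in top and the small one at (281,236). The writer foot is centred near (178,190). The arm is out of view to the left. Next I measure these.

```bash
cat > h.py <<'E'
import numpy as np,cv2
def ray(c,uv):
    p=cv2.undistortPoints(np.array(uv,float).reshape(-1,1,2),c["camera_matrix"],c["dist_coeffs"]).reshape(-1,2)
    R=c["view"][:3,:3];o=-R.T@c["view"][:3,3]
    d=np.c_[p,np.ones(len(p))]@R
    return o,d/np.linalg.norm(d,axis=1)[:,None]
def plane(c,uv,z):
    o,d=ray(c,uv);return o+d*((z-o[2])/d[:,2])[:,None]
def proj(c,P):
    V=c["view"];return cv2.projectPoints(np.array(P,float).reshape(-1,1,3),cv2.Rodrigues(V[:3,:3])[0],V[:3,3],c["camera_matrix"],c["dist_coeffs"])[0].reshape(-1,2)
E
python3 - <<'E'
from h import *
t=np.load("top.npz");s=np.load("scene.npz")
im=t["color"];g=im.min(2)
for box in((250,145,292,182),(262,222,298,250)):
    x0,y0,x1,y1=box
    m=((g[y0:y1,x0:x1]>130)*255).astype(np.uint8)
    m=cv2.morphologyEx(m,cv2.MORPH_CLOSE,np.ones((7,7)))
    k=max(cv2.findContours(m,0,2)[0],key=cv2.contourArea)+[x0,y0]
    P=plane(t,k.reshape(-1,2),.018)[:,:2]
    print(cv2.contourArea(k),cv2.minAreaRect((P*1000).astype(np.float32)))
f=plane(t,[(176,158),(146,187),(183,221),(211,190)],.012);print(f.round(3),np.linalg.norm(np.diff(f,axis=0),axis=1))
a=cv2.resize(im[145:235,135:220,::-1],None,fx=4.6,fy=4.6,interpolation=cv2.INTER_CUBIC)
b=cv2.resize(s["color"][125:195,180:245,::-1],None,fx=5.9,fy=5.9,interpolation=cv2.INTER_CUBIC)
h=min(len(a),len(b));cv2.imwrite("pics/crop1.png",np.hstack([a[:h],b[:h]]));print(a.shape,b.shape)
E
```

```text
442.5 ((634.05859375, -14.525520324707031), (49.979270935058594, 97.72132873535156), 33.46162033081055)
238.5 ((423.8580322265625, -45.0806999206543), (66.36345672607422, 33.05143356323242), 66.65062713623047)
[[0.653 0.255 0.012]
 [0.567 0.34  0.012]
 [0.468 0.232 0.012]
 [0.557 0.153 0.012]] [0.12030021 0.1465194  0.11921992]
(414, 391, 3) (413, 384, 3)
```

View pics/crop1.png

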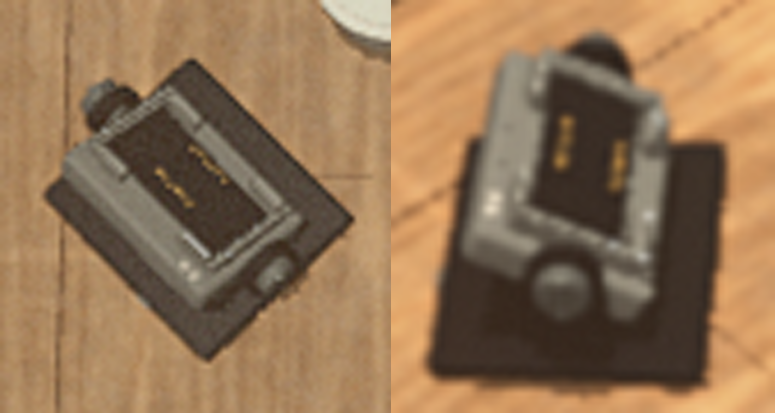

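The crop shows the knobs at both ends of the y axis, the dark well, and two gold rows in both views. I'll triangulate the well corners and rows to get the slope and its sense.

```bash
python3 - <<'E'
from h import *
t=np.load("top.npz");s=np.load("scene.npz")
T=np.array([(105,148),(165,103),(268,218),(205,255),(155,170),(190,205),(190,148),(228,182),(97,100),(275,275)])/4.6+[135,145]-.4
S=(np.array([(550,68),(660,100),(628,240),(525,205),(565,118),(562,165),(620,143),(615,185),(600,50),(560,290)])-[391,0])/5.9+[180,125]-.4
o1,d1=ray(t,T);o2,d2=ray(s,S)
P=[]
for a,b,n in zip(d1,d2,"wFL wFR wNR wNL Lf Ln Rf Rn kF kN".split()):
    A=np.c_[a,-b];k=np.linalg.lstsq(A,o2-o1,rcond=None)[0]
    p,q=o1+k[0]*a,o2+k[1]*b;P.append((p+q)/2);print(n,P[-1].round(4),"gap",np.linalg.norm(p-q).round(4))
P=np.array(P)
L=np.r_[P[[0,3]],P[[4,5]]].reshape(2,2,3).mean(1);R=np.r_[P[[1,2]],P[[6,7]]].reshape(2,2,3).mean(1)
for l,r in zip(L,R):
    v=r-l;print(v.round(4),np.linalg.norm(v),"slope",np.arctan2(v[2],np.hypot(*v[:2])),"yaw",np.arctan2(v[1],v[0]))
print(P[:4].mean(0),P[4:8].mean(0))
E
```

```text
wFL [0.583  0.291  0.0834] gap 0.0026
wFR [0.6183 0.2595 0.06  ] gap 0.009
wNR [0.5458 0.1962 0.0663] gap 0.0083
wNL [0.5196 0.2318 0.0817] gap 0.0033
Lf [0.5695 0.2626 0.0804] gap 0.001
Ln [0.5494 0.2417 0.079 ] gap 0.0026
Rf [0.5861 0.2448 0.0654] gap 0.0018
Rn [0.5639 0.2212 0.0711] gap 0.0014
kF [0.6175 0.2998 0.0657] gap 0.0055
kN [0.5087 0.1939 0.064 ] gap 0.0008
[ 0.0307 -0.0336 -0.0194] 0.049470891251257726 slope -0.402222789800339 yaw -0.8293003504443811
[ 0.0156 -0.0191 -0.0115] 0.02719716084318366 slope -0.43583164939261854 yaw -0.887353100237616
[0.56667409 0.24461255 0.07285195] [0.56724425 0.24256616 0.07399557]
```

Both the rows and the well corners say the left edge is higher: the face rises towards about yaw 135° at 0.45–0.5 rad and looks away to the right. I start the approach while checking the sign's clearance.

```bash
cat >> h.py <<'E'
def Rdown(yaw,tilt=0):
    # tool y at given yaw, z down, then turned by tilt about tool x
    y=np.array([np.cos(yaw),np.sin(yaw),0]);z=np.array([0,0,-1.]);x=np.cross(y,z)
    return np.c_[x,y,z]@cv2.Rodrigues(np.array([tilt,0,0.]))[0]
def go(s,p,R):
    "shift in tool axes in units of .03, turn in units of .12 (turn after/about TCP)"
    C=s["tool_rot"];r=cv2.Rodrigues(C.T@R)[0].ravel()
    print("shift",(C.T@(np.array(p)-s["eef_pos"])/.03).round(3),"turn",(r/.12).round(3))
E
python3 - <<'E'
from h import *
from bench import arm
t=np.load("top.npz")
print(plane(t,[(468,160),(430,370)],.47).round(3),plane(t,[(343,253)],0).round(3),arm.tip_extent)
go(arm.get_state(),[.634,-.0145,.404],Rdown(np.radians(33.5)))
E
```

```text
[[ 0.523 -0.299  0.47 ]
 [ 0.204 -0.203  0.47 ]] [[ 0.37  -0.227  0.   ]] 0.1734
shift [-2.0698e+01 -1.5686e+01  2.0000e-02] turn [-1.500e-02  4.000e-03  6.319e+00]
```

Request:
arm_command(moves=[[1,-0.74,-0.56,0,0,0,0],[1,-0.74,-0.56,0,0,0,0],[1,-0.74,-0.56,0,0,0,0],[1,-0.74,-0.56,0,0,0,0],[1,-0.74,-0.56,0,0,0,0],[1,-0.74,-0.56,0,0,0,0],[1,-0.74,-0.56,0,0,0,0],[1,-0.74,-0.56,0,0,0,0],[1,-0.74,-0.56,0,0,0,0],[1,-0.74,-0.56,0,0,0,0]])

```text
clock: 0.93
eef_pos: [0.3143, 0.3694, 0.4044]
tool_rot: [[-0.974, 0.226, -0.001], [0.226, 0.974, -0.001], [0.0, -0.001, -1.0]]
wrist_force: [-0.4, 0.7, -0.8]
gripper_width: 1.0
finger_force: 0.0
```

Request:
arm_command(moves=[[1,-0.74,-0.56,0,0,0,0],[1,-0.74,-0.56,0,0,0,0],[1,-0.74,-0.56,0,0,0,0],[1,-0.74,-0.56,0,0,0,0],[1,-0.74,-0.56,0,0,0,0],[1,-0.74,-0.56,0,0,0,0],[1,-0.74,-0.56,0,0,0,0],[1,-0.74,-0.56,0,0,0,0],[1,-0.74,-0.56,0,0,0,0],[1,-0.74,-0.56,0,0,0,0]])

```text
clock: 1.77
eef_pos: [0.4927, 0.1556, 0.4044]
tool_rot: [[-0.974, 0.226, -0.001], [0.226, 0.974, -0.0], [0.001, -0.0, -1.0]]
wrist_force: [0.8, 0.4, 0.2]
gripper_width: 1.0
finger_force: 0.0
```

Request:
arm_command(moves=[[1,-0.74,-0.56,0.5,0,0,0],[1,-0.74,-0.56,0.5,0,0,0],[1,-0.74,-0.56,0.5,0,0,0],[1,-0.74,-0.56,0.5,0,0,0],[1,-0.74,-0.56,0.5,0,0,0],[1,-0.74,-0.56,0.5,0,0,1],[1,-0.74,-0.56,0.5,0,0,1],[1,-0.74,-0.56,0,0,0,1],[1,0,0,0,0,0,1],[1,0,0,0,0,0,1]])

```text
clock: 2.6
eef_pos: [0.6271, -0.0216, 0.2986]
tool_rot: [[-0.67, 0.742, -0.001], [0.742, 0.67, -0.0], [0.001, -0.001, -1.0]]
wrist_force: [0.3, 0.0, -0.1]
gripper_width: 1.0
finger_force: 0.0
```

```bash
python3 - <<'E'
from h import *
from bench import arm,optics
c=optics.read_camera("wrist");np.savez("w1.npz",**c);cv2.imwrite("pics/w1.png",c["color"][:,:,::-1])
s=arm.get_state();print(s["eef_pos"],s["clock"],s["wrist_force"]);go(s,[.634,-.0145,.22],Rdown(np.radians(33.5)))
E
```

```text
[ 0.62670618 -0.02078832  0.29878367] 2.65 [-0.24681872  1.18877767  0.36890762]
shift [-0.008  0.323  2.626] turn [-0.008 -0.008  1.197]
```

View pics/w1.png

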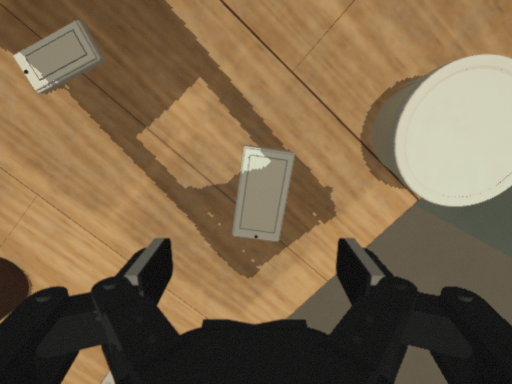

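The wrist view shows the large tag with corners near (246,147), (294,153), (278,241) and (233,237), and the small tag top left. I refine with a contour on the z = 0.018 plane.

```bash
python3 - <<'E'
from h import *
from bench import arm
c=np.load("w1.npz");P=plane(c,[(245,147),(294,153),(279,241),(233,237)],.018);print(P.round(4),np.linalg.norm(np.diff(P,axis=0),axis=1))
im=c["color"].astype(int);m=((im.max(2)-im.min(2)<28)&(im.min(2)>85)).astype(np.uint8)*255
m[:, :215]=0;m[:,310:]=0;m[:130]=0;m[255:]=0
m=cv2.morphologyEx(m,cv2.MORPH_CLOSE,np.ones((7,7)))
k=max(cv2.findContours(m,0,2)[0],key=cv2.contourArea).reshape(-1,2)
Q=plane(c,k,.018)[:,:2]*1000;print(cv2.minAreaRect(k.astype(np.float32)),cv2.minAreaRect(Q.astype(np.float32)),P.mean(0))
E
```

```text
[[ 0.5926  0.0041  0.018 ]
 [ 0.6289  0.0297  0.018 ]
 [ 0.6785 -0.042   0.018 ]
 [ 0.6421 -0.0692  0.018 ]] [0.04439359 0.08721668 0.04543137]
((262.02703857421875, 193.33782958984375), (49.81289291381836, 91.40583038330078), 9.462322235107422) ((634.0818481445312, -18.801525115966797), (45.886566162109375, 88.19932556152344), 33.709163665771484) [ 0.63550757 -0.01934224  0.018     ]
```

Request:
arm_command(moves=[[1,0,0,0,0,0,0.64],[1,0,0,0,0,0,0.64],[1,0.07,0.13,0.8,0,0,0],[1,0.07,0.13,0.8,0,0,0],[1,0,0,0.5,0,0,0],[1,0,0,0.4,0,0,0],[1,0,0,0.1,0,0,0],[1,0,0,0,0,0,0],[1,0,0,0,0,0,0],[1,0,0,0,0,0,0]])

```text
clock: 3.48
eef_pos: [0.6313, -0.0121, 0.2228]
tool_rot: [[-0.556, 0.831, 0.002], [0.831, 0.556, -0.0], [-0.001, 0.001, -1.0]]
wrist_force: [-0.7, 0.4, 0.3]
gripper_width: 0.999
finger_force: 0.0
```

```bash
python3 - <<'E'
from h import *
from bench import arm,optics
c=optics.read_camera("wrist");np.savez("w2.npz",**c);cv2.imwrite("pics/w2.png",c["color"][:,:,::-1])
s=arm.get_state();print(s["eef_pos"]);go(s,[.6345,-.018,.174],Rdown(np.radians(34)))
E
```

```text
[ 0.63125645 -0.01206693  0.22290299]
shift [-0.222 -0.023  1.63 ] turn [ 0.012  0.012 -0.031]
```

View pics/w2.png

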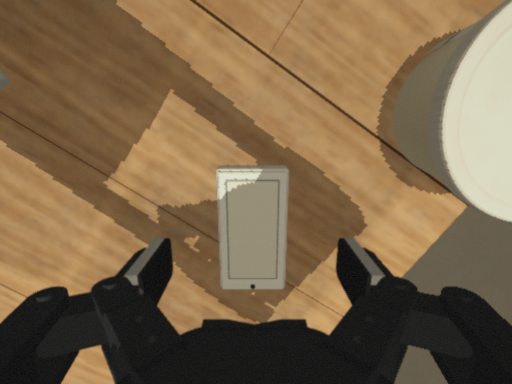

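The tag is square to the fingers and centred between them, with corners near (217,168), (288,167), (286,289) and (221,289).

```bash
python3 - <<'E'
from h import *
from bench import arm
c=np.load("w2.npz");P=plane(c,[(217,167),(289,167),(286,290),(220,290)],.018);print(P.round(4),np.linalg.norm(np.diff(P,axis=0),axis=1),P.mean(0))
s=arm.get_state();C=s["tool_rot"];print((C.T@(P-s["eef_pos"]).T).T.round(4))
go(s,[*P.mean(0)[:2],.174],Rdown(np.radians(34)))
E
```

```text
[[ 0.5911  0.006   0.018 ]
 [ 0.6291  0.0314  0.018 ]
 [ 0.6801 -0.0429  0.018 ]
 [ 0.6403 -0.0694  0.018 ]] [0.04572856 0.09011068 0.04777517] [ 0.63515442 -0.0187444   0.018     ]
[[ 0.0376 -0.0237  0.2048]
 [ 0.0376  0.0221  0.2049]
 [-0.0525  0.0231  0.205 ]
 [-0.0524 -0.0247  0.2049]]
shift [-0.255 -0.018  1.63 ] turn [ 0.012  0.012 -0.031]
```

Request:
arm_command(moves=[[1,-0.25,-0.02,0,0,0,0],[1,0,0,0.6,0,0,0],[1,0,0,0.6,0,0,0],[1,0,0,0.3,0,0,0],[1,0,0,0.13,0,0,0],[1,0,0,0,0,0,0],[-1,0,0,0,0,0,0],[-1,0,0,0,0,0,0],[-1,0,0,0,0,0,0],[-1,0,0,0,0,0,0]])

```text
clock: 4.37
eef_pos: [0.635, -0.0186, 0.1741]
tool_rot: [[-0.556, 0.831, 0.002], [0.831, 0.556, -0.0], [-0.002, 0.002, -1.0]]
wrist_force: [-0.2, -0.7, 0.2]
gripper_width: 0.544
finger_force: 62.0
```

Request:
arm_command(moves=[[-1,0,0,0,0,0,0],[-1,0,0,0,0,0,0],[-1,0,0,0,0,0,0],[-1,0,0,0,0,0,0],[-1,0,0,0,0,0,0],[-1,0,0,0,0,0,0],[-1,0,0,0,0,0,0],[-1,0,0,0,0,0,0],[-1,0,0,0,0,0,0],[-1,0,0,0,0,0,0]])

```text
clock: 5.2
eef_pos: [0.635, -0.0185, 0.1741]
tool_rot: [[-0.556, 0.831, 0.002], [0.831, 0.556, -0.0], [-0.002, 0.002, -1.0]]
wrist_force: [-0.4, 0.3, 6.1]
gripper_width: 0.545
finger_force: 62.8
```

Gripped at 62 N, width about 46 mm. I lift and start turning towards the writer's yaw.

Request:
arm_command(moves=[[-1,0,0,-0.5,0,0,0],[-1,0,0,-1,0,0,0],[-1,0,0,-1,0,0,1],[-1,0,0,-1,0,0,1],[-1,0,0,-1,0,0,1],[-1,0,0,-0.5,0,0,1],[-1,0,0,0,0,0,1],[-1,0,0,0,0,0,1],[-1,0,0,0,0,0,1],[-1,0,0,0,0,0,1]])

```text
clock: 6.03
eef_pos: [0.6341, -0.0184, 0.3231]
tool_rot: [[0.368, 0.93, 0.0], [0.93, -0.368, -0.0], [-0.0, 0.0, -1.0]]
wrist_force: [0.6, 0.3, -1.2]
gripper_width: 0.546
finger_force: 62.1
```

```bash
python3 - <<'E'
from h import *
from bench import arm
s=arm.get_state();print(s["eef_pos"],s["wrist_force"],s["gripper_width"],s["joint_positions"].round(2))
th=.5;R=Rdown(-np.pi/4,th);W=np.array([.563,.246,.068])-R[:,2]*.008
p=W-R[:,2]*(.174+.07)-R[:,0]*.10
print(p,R.round(2));go(s,p,Rdown(-np.pi/4))
E
```

```text
[ 0.63406835 -0.01840268  0.32310207] [ 0.55373668  0.2770865  -1.21917482] 0.5459505188738019 [-0.14  0.48  1.52 -0.    1.13  0.24]
[0.57771859 0.08986005 0.28915081] [[ 0.71  0.62 -0.34]
 [ 0.71 -0.62  0.34]
 [ 0.   -0.48 -0.88]]
shift [ 2.666 -3.074  1.131] turn [1.000e-03 1.000e-03 3.408e+00]
```

Request:
arm_command(moves=[[-1,0.67,-0.77,0.28,0,0,0],[-1,0.67,-0.77,0.28,0,0,0],[-1,0.67,-0.77,0.28,0,0,0],[-1,0.67,-0.77,0.28,0,0,0.4],[-1,0,0,0,0,0,1],[-1,0,0,0,0,0,1],[-1,0,0,0,0,0,1],[-1,0,0,0,1,0,0],[-1,0,0,0,1,0,0],[-1,0,0,0,1,0,0]])

```text
clock: 6.87
eef_pos: [0.5772, 0.0905, 0.2901]
tool_rot: [[0.701, 0.666, -0.253], [0.713, -0.655, 0.251], [0.002, -0.357, -0.934]]
wrist_force: [-0.9, -0.3, -1.3]
gripper_width: 0.542
finger_force: 62.2
```

Request:
arm_command(moves=[[-1,0,0,0,1,0,0],[-1,0,0,0,0.17,0,0],[-1,0,0,0,0,0,0],[-1,0,0,0,0,0,0],[-1,0,0,0,0,0,0],[-1,0,0,0,0,0,0],[-1,0,0,0,0,0,0],[-1,0,0,0,0,0,0],[-1,0,0,0,0,0,0],[-1,0,0,0,0,0,0]])

```text
clock: 7.7
eef_pos: [0.5773, 0.09, 0.2894]
tool_rot: [[0.702, 0.625, -0.341], [0.712, -0.616, 0.337], [0.0, -0.479, -0.878]]
wrist_force: [-0.2, 0.1, -0.3]
gripper_width: 0.542
finger_force: 62.2
```

```bash
python3 - <<'E'
from h import *
from bench import arm,optics
c=optics.read_camera("wrist");np.savez("w3.npz",**c);cv2.imwrite("pics/w3.png",cv2.resize(c["color"][:,:,::-1],(800,600),interpolation=cv2.INTER_CUBIC))
s=arm.get_state();np.savez("s3.npz",**s);print(s["eef_pos"],s["wrist_force"],s["tool_rot"].round(3))
E
```

```text
[0.5772931  0.09000397 0.28927255] [-0.57497009  0.0481273  -0.64275404] [[ 0.702  0.625 -0.341]
 [ 0.712 -0.616  0.337]
 [-0.    -0.479 -0.878]]
```

View pics/w3.png

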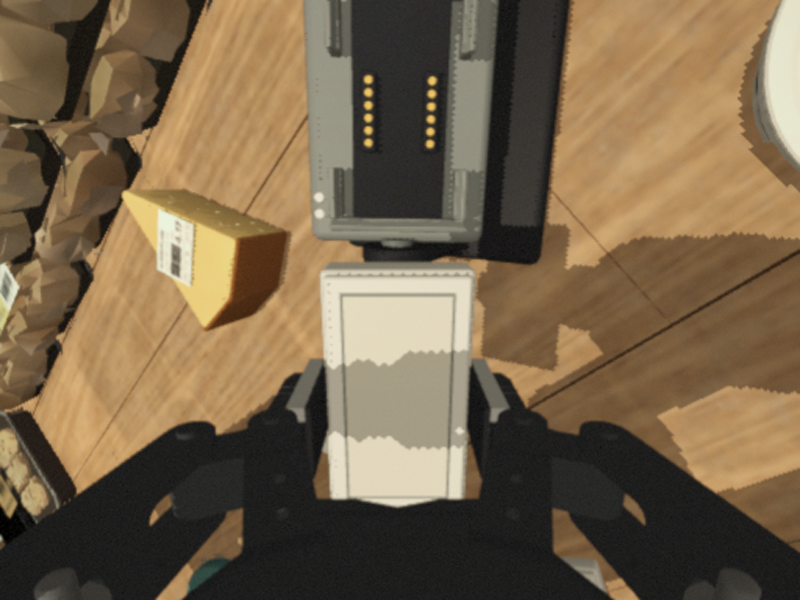

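The wrist picture shows the well nearly parallel to the held tag, with the gold dots at about (368,110) and (431,112) and the tag's far end at row 265. I take a second wrist view after a known shift and triangulate the dots for position, yaw and slope.

Request:
arm_command(moves=[[-1,0.5,0,0,0,0,0],[-1,0.5,0,0,0,0,0],[-1,0.4,0,0,0,0,0],[-1,0,0,0,0,0,0],[-1,0,0,0,0,0,0],[-1,0,0,0,0,0,0],[-1,0,0,0,0,0,0],[-1,0,0,0,0,0,0],[-1,0,0,0,0,0,0],[-1,0,0,0,0,0,0]])

```text
clock: 8.58
eef_pos: [0.6067, 0.1195, 0.2893]
tool_rot: [[0.703, 0.624, -0.342], [0.712, -0.616, 0.337], [-0.0, -0.48, -0.877]]
wrist_force: [-0.5, 0.4, -0.7]
gripper_width: 0.542
finger_force: 62.2
```

```bash
cat > dots.py <<'E'
from h import *
from bench import arm,optics
def dots(c,xlim=(215,300)):
    hsv=cv2.cvtColor(c["color"],cv2.COLOR_RGB2HSV);m=cv2.inRange(hsv,(12,120,130),(28,255,255))
    m[:,:xlim[0]]=0;m[:,xlim[1]:]=0;m[180:]=0
    n,l,st,ce=cv2.connectedComponentsWithStats(m)
    w=(m>0)*1.0
    pts=[ce[i] for i in range(1,n) if st[i,4]>=6]
    return np.array(sorted(pts,key=lambda p:(p[0]>np.median([q[0] for q in pts]),p[1])))
E
python3 - <<'E'
from dots import *
c2=optics.read_camera("wrist");np.savez("w4.npz",**c2);s=arm.get_state()
c1=np.load("w3.npz");a,b=dots(c1),dots(c2);print(s["eef_pos"],len(a),len(b));print(a.round(1).tolist(),b.round(1).tolist())
if len(a)==len(b):
    o1,d1=ray(c1,a);o2,d2=ray(c2,b);P=[];g=[]
    for x,y in zip(d1,d2):
        k=np.linalg.lstsq(np.c_[x,-y],o2-o1,rcond=None)[0];P.append((o1+k[0]*x+o2+k[1]*y)/2);g.append(np.linalg.norm(o1+k[0]*x-o2-k[1]*y))
    P=np.array(P);n=len(P)//2;L,R=P[:n],P[n:];v=(L-R).mean(0);e=(L[0]-L[-1]+R[0]-R[-1])/2
    print(np.array(g).round(4),P.mean(0),v,np.linalg.norm(v),e,np.linalg.norm(e))
    print("slope",np.arctan2(v[2],np.hypot(*v[:2])),"yaw y",np.arctan2(e[1],e[0]),"yaw x",np.arctan2(v[1],v[0]))
E
```

```text
[0.60669067 0.11958695 0.28925636] 15 13
[[235.3, 50.4], [235.2, 58.6], [235.2, 66.9], [235.3, 75.1], [235.3, 83.0], [235.3, 91.0], [218.3, 159.0], [229.6, 161.6], [276.2, 51.4], [275.9, 59.5], [275.5, 68.0], [275.3, 76.0], [275.0, 83.8], [274.8, 91.7], [283.7, 165.5]] [[252.9, 16.8], [236.0, 113.8], [236.1, 121.2], [236.0, 128.8], [235.9, 135.9], [236.0, 143.0], [236.0, 150.0], [274.6, 114.5], [274.3, 122.0], [274.1, 129.2], [273.8, 136.4], [273.6, 143.5], [273.2, 150.6]]
```

```bash
python3 - <<'E'
from dots import *
s=arm.get_state();c1=np.load("w3.npz");c2=np.load("w4.npz");f=lambda p:p[((abs(p[:,0]-235.6)<1.5)|(abs(p[:,0]-275)<2.5))]
a,b=f(dots(c1)),f(dots(c2));o1,d1=ray(c1,a);o2,d2=ray(c2,b);P=[];g=[]
for x,y in zip(d1,d2):
    k=np.linalg.lstsq(np.c_[x,-y],o2-o1,rcond=None)[0];P.append((o1+k[0]*x+o2+k[1]*y)/2);g.append(np.linalg.norm(o1+k[0]*x-o2-k[1]*y))
P=np.array(P);n=len(P)//2;L,R=P[:n],P[n:];v=(L-R).mean(0);e=(L[0]-L[-1]+R[0]-R[-1])/2
print(len(P),max(g),P.mean(0),v,np.linalg.norm(v),e,np.linalg.norm(e))
sl=np.arctan2(v[2],np.hypot(*v[:2]));print("slope",sl,"yaw y",np.arctan2(e[1],e[0]),"yaw x",np.arctan2(v[1],v[0]),L[:,2].round(4),R[:,2].round(4))
# tag corners seen in tool frame: tag screen plane tool z=.174-.018
C=s["tool_rot"];M=P.mean(0);print("dots in tool",(C.T@(M-s["eef_pos"])).round(4))
K=np.array([(322,266),(473,266)])*.64
o,d=ray(c1,K);s3=np.load("s3.npz");C3=s3["tool_rot"];o=C3.T@(o-s3["eef_pos"]);d=d@C3
print("tag far corners tool",(o+d*((.156-o[2])/d[:,2])[:,None]).round(4))
E
```

```text
12 0.00011641674392695485 [0.56518696 0.24003818 0.07842984] [-0.01694908  0.01731979  0.01407086] 0.028022049872907098 [ 0.01846804  0.01840778 -0.00055803] 0.02608115197331563
slope 0.52606609382847 yaw y 0.7837640507763018 yaw x 2.34537716863823 [0.085  0.0854 0.0861 0.0854 0.0857 0.0853] [0.0711 0.0719 0.0708 0.071  0.0716 0.0719]
dots in tool [0.0566 0.001  0.2397]
tag far corners tool [[ 0.0446 -0.0218  0.156 ]
 [ 0.0447  0.0226  0.156 ]]
```

The rows come out 28.0 mm apart and 78.4 mm high, exactly as expected. The slope is 0.526 rad and the yaw 45°. I compute the approach.

```bash
cat > tgt.py <<'E'
from h import *
from bench import arm
def t(gap,th=.526,yaw=.7845-np.pi/2,off=(.0003,-.0004)):
    R=Rdown(yaw,th);W=np.array([.5652,.2400,.0784])+R[:,2]*.004
    return W-R[:,2]*(.174+gap)+R[:,0]*off[0]+R[:,1]*off[1],R
E
python3 - <<'E'
from tgt import *
s=arm.get_state()
for g in(.06,.01):go(s,*t(g))
E
```

```text
shift [1.867 0.217 0.327] turn [0.213 0.032 0.053]
shift [1.873 0.175 1.993] turn [0.213 0.032 0.053]
```

Request:
arm_command(moves=[[-1,0.6,0.07,0.1,0,0,0],[-1,0.6,0.07,0.1,0,0,0],[-1,0.67,0.08,0.13,0,0,0],[-1,0,0,0,0.21,0.03,0.05],[-1,0,0,0,0,0,0],[-1,0,0,0.5,0,0,0],[-1,0,0,0.5,0,0,0],[-1,0,0,0.4,0,0,0],[-1,0,0,0.1,0,0,0],[-1,0,0,0,0,0,0]])

```text
clock: 9.47
eef_pos: [0.63, 0.1749, 0.2376]
tool_rot: [[0.707, 0.61, -0.357], [0.707, -0.612, 0.354], [-0.002, -0.503, -0.864]]
wrist_force: [0.7, 0.4, -0.9]
gripper_width: 0.544
finger_force: 62.3
```

```bash
python3 - <<'E'
from tgt import *
from bench import optics
s=arm.get_state();print(s["wrist_force"],s["moment"]);go(s,*t(.01));go(s,*t(0))
c=optics.read_camera("wrist");np.savez("w5.npz",**c);cv2.imwrite("pics/w5.png",cv2.resize(c["color"][:,:,::-1],(800,600),interpolation=cv2.INTER_CUBIC))
E
```

```text
[ 0.65124218  0.43907067 -0.85845474] [-0.25775408 -0.22681338  0.04960306]
shift [0.016 0.003 0.127] turn [-0.01   0.019 -0.001]
shift [0.017 0.004 0.46 ] turn [-0.01   0.019 -0.001]
```

View pics/w5.png

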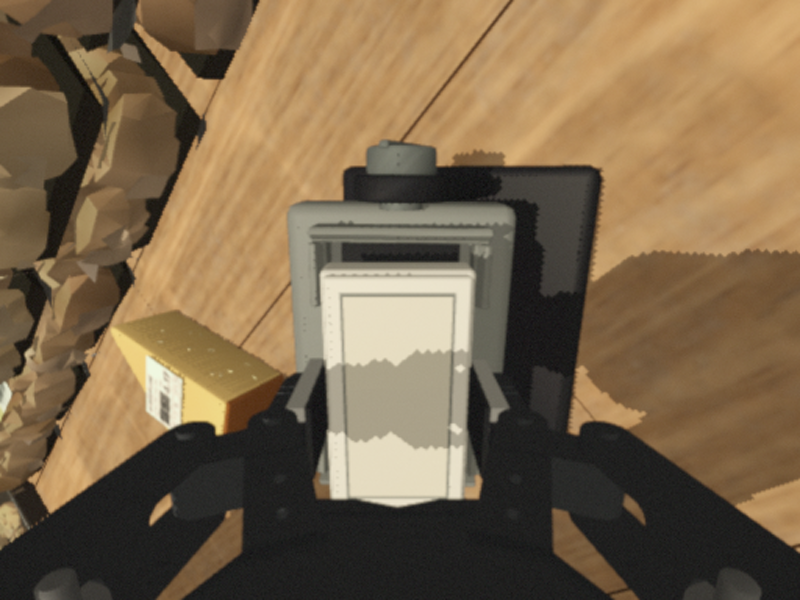

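The tag sits centred over the well between the side walls, with the far wall just beyond its end. I ease it in.

Request:
arm_command(moves=[[-1,0.02,0,0.06,0,0.02,0],[-1,0,0,0.06,0,0,0],[-1,0,0,0.06,0,0,0],[-1,0,0,0.06,0,0,0],[-1,0,0,0.03,0,0,0],[-1,0,0,0.03,0,0,0],[-1,0,0,0,0,0,0],[-1,0,0,0,0,0,0],[-1,0,0,0,0,0,0],[-1,0,0,0,0,0,0]])

```text
clock: 10.35
eef_pos: [0.6283, 0.1786, 0.2307]
tool_rot: [[0.708, 0.612, -0.353], [0.706, -0.612, 0.357], [0.002, -0.502, -0.865]]
wrist_force: [0.7, 0.2, -1.2]
gripper_width: 0.539
finger_force: 62.3
```

```bash
cat > f.py <<'E'
from tgt import *
s=arm.get_state();C=s["tool_rot"];f=C.T@s["wrist_force"];m=C.T@s["moment"];print("F",f.round(2),"M",m.round(3),"Mx at tag",(m[0]+.174*f[1]).round(3),(m[1]-.174*f[0]).round(3),s["clock"]);go(s,*t(0))
E
python3 f.py
```

```text
F [0.64 0.85 0.87] M [-0.274  0.063 -0.01 ] Mx at tag -0.126 -0.049 10.35
shift [-0.033 -0.003  0.197] turn [ 0.004 -0.019  0.006]
```

Request:
arm_command(moves=[[-1,-0.02,0,0.03,0,0,0],[-1,0,0,0.03,0,0,0],[-1,0,0,0.03,0,0,0],[-1,0,0,0,0,0,0],[-1,0,0,0,0,0,0],[-1,0,0,0,0,0,0],[-1,0,0,0,0,0,0],[-1,0,0,0,0,0,0],[-1,0,0,0,0,0,0],[-1,0,0,0,0,0,0]])

```text
clock: 11.18
eef_pos: [0.6269, 0.1791, 0.2284]
tool_rot: [[0.708, 0.612, -0.353], [0.706, -0.612, 0.357], [0.002, -0.502, -0.865]]
wrist_force: [0.1, -2.5, 3.5]
gripper_width: 0.543
finger_force: 62.7
```

```bash
python3 f.py
```

```text
F [-1.67 -0.16 -3.92] M [-0.295 -0.247 -0.042] Mx at tag -0.322 0.044 11.1833
shift [-0.012 -0.005  0.108] turn [ 0.005 -0.018  0.005]
```

About 4–5 N now, so the contacts are touching, with a light push on the +x end wall. I ease back along x and carry on down.

Request:
arm_command(moves=[[-1,-0.03,0,0,0,0,0],[-1,0,0,0.02,0,0,0],[-1,0,0,0.02,0,0,0],[-1,0,0,0,0,0,0],[-1,0,0,0,0,0,0],[-1,0,0,0,0,0,0],[-1,0,0,0,0,0,0],[-1,0,0,0,0,0,0],[-1,0,0,0,0,0,0],[-1,0,0,0,0,0,0]])

```text
clock: 12.02
eef_pos: [0.626, 0.1789, 0.2273]
tool_rot: [[0.708, 0.612, -0.352], [0.706, -0.612, 0.357], [0.003, -0.501, -0.865]]
wrist_force: [4.4, 0.5, 3.6]
gripper_width: 0.543
finger_force: 62.8
```

```bash
python3 f.py
```

```text
F [ 3.43  0.6  -4.49] M [-0.332  0.581 -0.033] Mx at tag -0.227 -0.017 12.0167
shift [ 0.013 -0.006  0.069] turn [ 0.008 -0.021  0.006]
```

Request:
arm_command(moves=[[-1,0.012,0,0,0,0,0],[-1,0,0,0.02,0,0,0],[-1,0,0,0.02,0,0,0],[-1,0,0,0,0,0,0],[-1,0,0,0,0,0,0],[-1,0,0,0,0,0,0],[-1,0,0,0,0,0,0],[-1,0,0,0,0,0,0],[-1,0,0,0,0,0,0],[-1,0,0,0,0,0,0]])

```text
clock: 12.85
eef_pos: [0.6257, 0.1795, 0.2262]
tool_rot: [[0.708, 0.612, -0.353], [0.706, -0.612, 0.356], [0.002, -0.501, -0.865]]
wrist_force: [3.6, -3.8, 4.8]
gripper_width: 0.544
finger_force: 63.0
```

```bash
python3 f.py
```

```text
F [-0.13  2.19 -6.8 ] M [-0.606  0.143 -0.033] Mx at tag -0.226 0.165 12.85
shift [ 0.009 -0.007  0.025] turn [ 0.006 -0.016  0.005]
```

Request:
arm_command(moves=[[-1,0,0,0.02,0,0,0],[-1,0,0,0.02,0,0,0],[-1,0,0,0,0,0,0],[-1,0,0,0,0,0,0],[-1,0,0,0,0,0,0],[-1,0,0,0,0,0,0],[-1,0,0,0,0,0,0],[-1,0,0,0,0,0,0],[-1,0,0,0,0,0,0],[-1,0,0,0,0,0,0]])

```text
clock: 13.68
eef_pos: [0.6254, 0.1797, 0.2258]
tool_rot: [[0.708, 0.612, -0.353], [0.706, -0.612, 0.356], [0.002, -0.501, -0.865]]
wrist_force: [4.6, -5.3, 8.2]
gripper_width: 0.544
finger_force: 63.4
```

```bash
python3 f.py
```

```text
F [ -0.43   1.98 -10.59] M [-0.588 -0.053  0.068] Mx at tag -0.244 0.022 13.6833
shift [ 0.009 -0.004  0.008] turn [ 0.009 -0.018  0.007]
```

Request:
arm_command(moves=[[-1,0,0,0.03,0,0,0],[-1,0,0,0.03,0,0,0],[-1,0,0,0,0,0,0],[-1,0,0,0,0,0,0],[-1,0,0,0,0,0,0],[-1,0,0,0,0,0,0],[-1,0,0,0,0,0,0],[-1,0,0,0,0,0,0],[-1,0,0,0,0,0,0],[-1,0,0,0,0,0,0]])

```text
clock: 14.52
eef_pos: [0.6253, 0.1798, 0.2257]
tool_rot: [[0.708, 0.613, -0.352], [0.706, -0.612, 0.356], [0.003, -0.5, -0.866]]
wrist_force: [3.6, -8.9, 18.2]
gripper_width: 0.546
finger_force: 64.5
```

```bash
python3 f.py
```

```text
F [ -3.63  -1.45 -20.18] M [-0.351 -0.549  0.08 ] Mx at tag -0.604 0.083 14.5167
shift [0.012 0.    0.003] turn [ 0.017 -0.022  0.011]
```

It bottomed at the expected depth with about 21 N. The moment shows the reaction on the lower edge, so the tag is slightly too steep. I turn it back by 0.01 rad about the tag, compensating the shift.

Request:
arm_command(moves=[[-1,0,-0.029,0,-0.04,0,0],[-1,0,-0.029,0,-0.04,0,0],[-1,0,0,0,0,0,0],[-1,0,0,0,0,0,0],[-1,0,0,0,0,0,0],[-1,0,0,0,0,0,0],[-1,0,0,0,0,0,0],[-1,0,0,0,0,0,0],[-1,0,0,0,0,0,0],[-1,0,0,0,0,0,0]])

```text
clock: 15.35
eef_pos: [0.6242, 0.1808, 0.2264]
tool_rot: [[0.708, 0.616, -0.346], [0.706, -0.615, 0.35], [0.003, -0.492, -0.871]]
wrist_force: [4.5, -8.8, 16.6]
gripper_width: 0.542
finger_force: 64.4
```

```bash
python3 f.py
```

```text
F [ -3.     0.03 -19.12] M [-0.471 -0.549  0.091] Mx at tag -0.466 -0.027 15.35
shift [ 0.012  0.055 -0.001] turn [ 0.097 -0.022  0.01 ]
```

Request:
arm_command(moves=[[-1,0,-0.029,0,-0.04,0,0],[-1,0,-0.029,0,-0.04,0,0],[-1,0,0,0,0,0,0],[-1,0,0,0,0,0,0],[-1,0,0,0,0,0,0],[-1,0,0,0,0,0,0],[-1,0,0,0,0,0,0],[-1,0,0,0,0,0,0],[-1,0,0,0,0,0,0],[-1,0,0,0,0,0,0]])

```text
clock: 16.18
eef_pos: [0.6232, 0.1818, 0.2273]
tool_rot: [[0.708, 0.619, -0.34], [0.706, -0.619, 0.344], [0.003, -0.484, -0.875]]
wrist_force: [4.7, -9.2, 16.4]
gripper_width: 0.539
finger_force: 64.4
```

```bash
python3 f.py
```

```text
F [ -3.14   0.62 -19.11] M [-0.071 -0.496  0.05 ] Mx at tag 0.037 0.05 16.1833
shift [0.012 0.111 0.001] turn [ 0.176 -0.023  0.009]
```

Request:
arm_command(moves=[[-1,0,0.018,0,0.025,0,0],[-1,0,0,0,0,0,0],[-1,0,0,0.02,0,0,0],[-1,0,0,0,0,0,0],[-1,0,0,0,0,0,0],[-1,0,0,0,0,0,0],[-1,0,0,0,0,0,0],[-1,0,0,0,0,0,0],[-1,0,0,0,0,0,0],[-1,0,0,0,0,0,0]])

```text
clock: 17.02
eef_pos: [0.6234, 0.1815, 0.2269]
tool_rot: [[0.708, 0.618, -0.341], [0.706, -0.618, 0.346], [0.003, -0.486, -0.874]]
wrist_force: [3.8, -11.0, 19.2]
gripper_width: 0.54
finger_force: 64.8
```

```bash
python3 f.py;python3 - <<'E'
from h import *
from bench import optics
a=optics.read_camera("wrist");b=optics.read_camera("top");s=optics.read_camera("scene")
A=cv2.resize(a["color"][100:330,160:350],None,fx=2.4,fy=2.4,interpolation=cv2.INTER_CUBIC)
B=cv2.resize(s["color"][95:195,170:265],None,fx=3,fy=3,interpolation=cv2.INTER_CUBIC)
im=np.zeros((max(len(A),len(B)),A.shape[1]+B.shape[1],3),np.uint8);im[:len(A),:A.shape[1]]=A;im[:len(B),A.shape[1]:]=B
cv2.imwrite("pics/end.png",im[:,:,::-1]);print(im.shape)
E
```

```text
F [ -4.97  -0.18 -21.87] M [ 0.058 -0.712  0.049] Mx at tag 0.027 0.152 17.0167
shift [ 0.013  0.094 -0.002] turn [ 0.153 -0.025  0.01 ]
(552, 741, 3)
```

View pics/end.png

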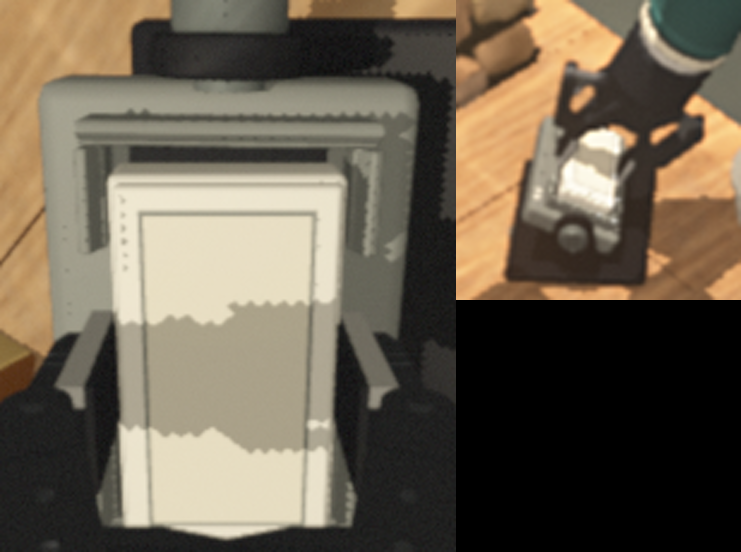

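The tag sits inside the well walls, with the arm holding about 22 N. Spring forces matched the compression all the way down: 4.8 N at 3.2 mm, 7.7 N at 0.75 mm, then floor contact. The centre of pressure now lies well inside the tag's width, so it is flush and I hand in.

```bash
python3 -c "
from bench import arm
print(arm.hand_in())"
```

```text
the job is handed in; nothing more can be done
None
```

I handed the job in at 17 s on the arm's clock, with the larger tag still gripped and pressed flush in the writer's well at about 22 N. Both contact rows are in, going by the measured forces and depth; the verdict itself was not shown.

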